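# Drop the tool chest's front and draw out the middle bearing drawer to its stop

### The arm

A 6-joint arm with a two-finger parallel gripper is mounted at the origin on the work surface. World frame = base frame: x ahead of the robot, y to its left, z up, the work surface at z = 0. Lengths are in m, angles in rad, forces in N, time in s.
With the tool pointing down it reaches from about 0.275 to 0.825 m from the base axis. Payload 5.2 kg.
Tool frame: the origin (TCP) lies midway between the tips of the shut fingers; the grasp point (between the pads) lies bot.pinch_z behind it (bot.pinch_z is the distance from the TCP to the grasp point, in m); z points along the fingers, y is the line along which they close (so a half turn about z gives the same grasp; the last joint's range is limited). The gripper opens to 93 mm and grips with 3 to 60 N. Pads are 15 mm wide; open, the fingers measure 128 mm over their backs; the gripper's body (75 mm by 188 mm) begins 65 mm behind the grasp point.
Start: joints at [1.103, 0.259, 1.535, -0, 1.348, -0.203], TCP at [0.144, 0.531, 0.219] pointing down, gripper open.
Joint ranges: [-3.14, 3.14], [-0.91, 2.08], [0.19, 2.58], [-1.22, 4.36], [0.22, 2.71], [-3.12, 3.12]. Speed limits (rad/s): [2.57, 2.57, 3.14, 3.14, 3.14, 3.14].

### API

Orientations are given as a unit quaternion [x, y, z, w].
In Python, from plant import bot gives the robot as it stands.
- The arm moves only by the shell command python3 -m inch 'ROWS'. ROWS is JSON, a list of rows, each a list of 7 numbers: the shift along the world's x, y, z in mm, then the turn, a rotation vector about the world's x, y, z in rad, then the closure, from -1 (fully open) to 1 (shut). A call has 1 to 5 rows; each row shifts and turns the commanded pose from where the row before left it; what a row does not reach is not made up. A row lasts 1/12 s, in which the tool goes at most 41.7 mm and 7.16 degrees, less where a joint would pass 70% of its speed; a pose out of reach is approached as far as the arm can. A call is refused whole if a number of a shift passes 41.7 or a number of a turn 0.125, either way. A call with a gripper value outside its range is refused whole. The fingers move at their own pace and stop on an object; the grip force is fixed at half the most. Time passes only in rows, so rows that do not move let the fingers close. It gives the time, the measured TCP pose, the force, the opening and the grip force at its end, in the units of the state.
- bot.get_state(): the state, without advancing time (a new reading comes with each control period).
- bot.capture(name): name is "scene" or "top" or "wrist"; returns the picture (480x640x3 uint8, red, green, blue); there is no depth.
- bot.calibration(name): a dict with "camera_matrix" (3x3 intrinsics, pixels), "R" (3x3) and "t" (3): a world point X has camera coordinates R X + t; the wrist camera has in their place "mount" (4x4, takes a point from camera to tool coordinates, whose origin is the TCP and whose axes are the flange's). Camera axes: x right, y down, z forward; pixel columns grow to the right and rows downward; lengths in m; the calibration is good to about 2 mm. A picture is of the moment at which its call begins: read the wrist's pose just before it. calibration takes no time and is no camera call.
- bot.job_done(): hands the job in; it is judged then, once.
The state is a dict: "time": time; "qpos": joint angles; "joint_velocities": joint speeds; "effort": joint torques, N m; "ee_pos": TCP position; "tcp_rot": TCP orientation; "force": force on the tool from outside, world axes, zero at the start; "torque": the same for the moment, N m; "grip_width": finger opening in m; "gripper_force": force on a finger pad.
Only numpy, scipy, OpenCV 4.12 (cv2) and the standard library are available. Lean on these libraries where they do the work, as an engineer would, in place of code of your own. Each camera call takes 0.05 s, during which the arm holds its last target. There are 200 camera calls.

### The job

Fold the tool chest's front flap all the way down, then pull the middle one of the three small drawers out until it meets its stop, so that the bearings at its back can be reached. Feel for the stop and ease off there, do not bang or wrench the drawer against it; leave the other drawers shut and do not disturb the spray can, the pulley or the wrench.

Things in the scene. Friction and masses are not known exactly. Their poses are not given: they have to be found in the camera images.
- chest: grey steel tool chest, 280 mm deep (x), 500 mm wide (y), 168 mm high, fixed to the bench. Origin: centre of its underside; its front looks along its own -x, to the robot. Behind the front flap three small drawers in a row (each 150 mm wide, faces 92 mm in front of the origin) above one full-width low drawer. The top panel begins 88 mm in front of the origin and does not overhang the pulls.
- chest_gap (a point): middle of the finger gap along the chest's top front, between the shut flap and the top panel, 110 mm in front of the chest's origin and 166 mm above the bench. With the flap shut the gap is 44 mm from front to back, 480 mm long and free for 26 mm down, where the drawer pulls begin. Axes as the chest's.
- flap (a joint): angle of the front flap, rad: 0 shut (upright), 1.57 fully down, lying flat in front of the chest. A stiff hinge (friction about 0.55 N m) holds it at any angle; it may stand slightly open at first. No handle and no catch: pull its top edge outwards from the finger gap, then push it down on its inner face.
- flap_edge (a point): middle of the flap's top edge, 163 mm above the bench when shut. The flap is a grey panel, 474 mm wide, 157 mm from hinge to edge, 8 mm thick; its hinge axis runs along the chest's y, 140 mm in front of the chest's origin, 6 mm above the bench, in the plane of the flap's outer face. z: from hinge to edge; x: out of the inner face.
- pull_left (a point): Pull of the left small drawer, as seen from the robot. Plain aluminium trough, 120 mm wide, along the drawer's upper front, open at the top: 26 mm clear from drawer face to lip, lip 4 mm thick, trough 25 mm deep. The point is the middle of its mouth, level with the lip's top edge, 140 mm above the bench (26 mm below the chest's top), 105 mm in front of the chest's origin when shut.
- pull_mid (a point): Pull of the middle small drawer, as seen from the robot. Plain aluminium trough, 120 mm wide, along the drawer's upper front, open at the top: 26 mm clear from drawer face to lip, lip 4 mm thick, trough 25 mm deep. The point is the middle of its mouth, level with the lip's top edge, 140 mm above the bench (26 mm below the chest's top), 105 mm in front of the chest's origin when shut.
- pull_right (a point): Pull of the right small drawer, as seen from the robot. Plain aluminium trough, 120 mm wide, along the drawer's upper front, open at the top: 26 mm clear from drawer face to lip, lip 4 mm thick, trough 25 mm deep. The point is the middle of its mouth, level with the lip's top edge, 140 mm above the bench (26 mm below the chest's top), 105 mm in front of the chest's origin when shut.
- drawer_mid (a joint): how far the middle small drawer is out, m, towards the chest's -x: 0 shut. It slides with about 2.5 N of friction and stays where it is left. Its stop, a bracket inside the chest with a 5 mm soft rubber buffer (1.5 N) and then solid, is hidden and is set anywhere from 95 to 165 mm out: it is felt as a sudden rise of the pull.
- drawer_left (a joint): how far the left small drawer is out, m: 0 shut. It is to stay shut.
- drawer_right (a joint): how far the right small drawer is out, m: 0 shut. It is to stay shut.
- bay_mid: the middle small drawer with its fixed runners inside the chest; origin on the bench, at the chest's origin.
- drawer_low (a joint): how far the full-width low drawer under the three small ones is out, m: 0 shut. It is to stay shut.
- can_mid (a point): spray can, 66 mm across, 196 mm high, standing on the bench to the left of the flap's space; the point is half-way up. Leave alone.
- pulley_mid (a point): steel belt pulley, 140 mm across, 42 mm high, lying on the bench to the right of the flap's space; the point is at its centre. Leave alone.
- wrench_grip (a point): 200 mm open-end wrench lying crosswise on the chest's top, behind its middle; the point is on its handle. Leave alone.
Mind the look-alikes: they are no part of the job. There is more than one size of the part that bears can_mid; the job needs the middle-sized.

How it is judged:
By the outcome, as a careful person would: the job done as asked, in the order asked, and still so for the second after the job is handed in, with the robot touching nothing.
It also fails if it takes over 45 s, if anything falls off the work surface, if the arm or the gripper's body presses on something with over 40 N, if the wrist force passes 120 N, or if a joint passes its speed limit or range.

## Working session

There is one attempt and no reset: what is moved stays moved. The work goes in short steps, Python scripts to look and compute and a shell command to move; the robot and the scene stay as the last step left them, time stands still between calls to the robot, and variables do not carry over. Pictures are saved under pics/ and viewed, at most 10 in all, crops included, and the job is handed in when it is done.

```bash
mkdir -p pics; ls; cat > h.py <<'E'
import numpy as np, cv2
from plant import bot
def save(n,f):
    im=bot.capture(n); cv2.imwrite('pics/'+f,im[:,:,::-1]); return im
def cam(n):
    c=bot.calibration(n); return np.array(c['camera_matrix']),np.array(c['R']),np.array(c['t'])
def ray(n,uv,z):
    K,R,t=cam(n); d=R.T@np.linalg.solve(K,[uv[0],uv[1],1.]); o=-R.T@t
    return o+d*(z-o[2])/d[2]
def proj(n,X):
    K,R,t=cam(n); p=K@(R@np.array(X)+t); return p[:2]/p[2]
E
python3 - <<'E'
from h import *
a=save('scene','s1.png');b=save('top','t1.png')
s=bot.get_state();print(s['ee_pos'],s['tcp_rot'],s['force'],s['grip_width'],bot.pinch_z,s['time'])
for n in('scene','top'):
    K,R,t=cam(n);print(n,-R.T@t,R[2])
E
```

```text
pics
[0.14368702 0.53039109 0.21790731] [ 1.32015739e-01  9.91247271e-01 -7.83375955e-04 -2.79285098e-04] [ 1.06823803 -0.01506563 -0.74524988] 0.09306691593185139 0.0188 0.1
scene [0.3093981  0.33009974 1.42747876] [ 0.23621379 -0.20879555 -0.94900341]
top [0.5033376  0.05471323 1.31385282] [ 0.10171939  0.00992075 -0.99476366]
```

View pics/s1.png

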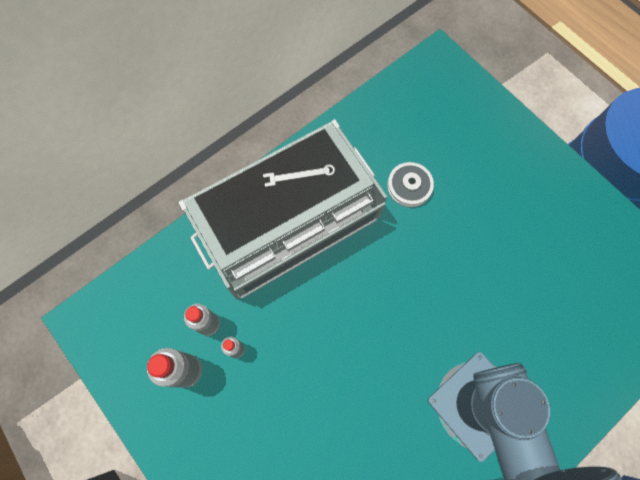

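View pics/t1.png

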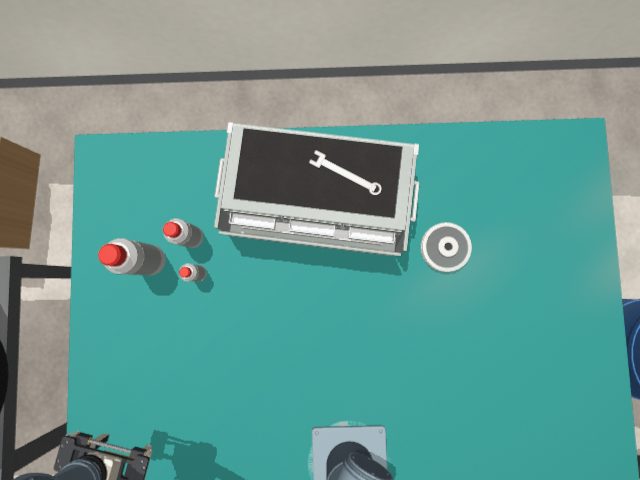

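The top view shows the chest (corners near (230,124), (417,146), (406,252), (218,232)), with its pulls at about (252,220), (312,229) and (372,237). The pulley is at (447,247), the wrench at (345,172), and three cans at (112,255), (173,230) and (186,272). The pulls could be confused with one another, and the middle one is at (312,229). Of the cans, the middle-sized is (173,230), and I only need to avoid them. Next is a close crop.

```bash
python3 - <<'E'
from h import *
im=cv2.imread('pics/t1.png')[110:275,205:430]
cv2.imwrite('pics/t1c.png',cv2.resize(im,None,fx=3.5,fy=3.5,interpolation=cv2.INTER_CUBIC))
E
```

```text
(no output)
```

View pics/t1c.png

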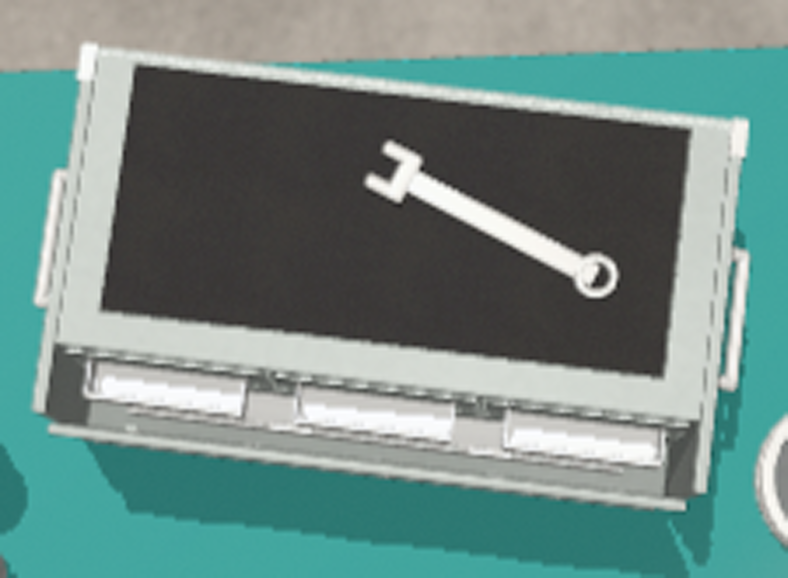

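The crop shows three shut drawers and the flap upright, possibly slightly open, with its edge running (50,430)–(685,507) in the crop. The top panel's front edge is (57,346)–(697,420), and the middle pull is at (375,415).

```bash
python3 - <<'E'
from h import *
def P(u,v,z): return ray('top',(u/3.5+205,v/3.5+110),z)
pf=[P(57,346,.168),P(697,420,.168)]
fl=[P(50,430,.163),P(685,507,.163)]
mat=[P(*q,.168) for q in((135,65),(690,130),(665,377),(100,310))]
pl=[P(*q,.140) for q in((242,415),(297,425),(452,440),(505,455))]
for n,l in(('pf',pf),('flap',fl),('mat',mat),('pull lip',pl)):
    print(n,np.round(l,4).tolist())
d=pf[0]-pf[1];print('len',np.linalg.norm(d),'yaw',np.arctan2(-d[0],d[1]))
d=fl[0]-fl[1];print('len',np.linalg.norm(d),'yaw',np.arctan2(-d[0],d[1]))
d=mat[0]-mat[1]; e=mat[3]-mat[2];print('matyaw',np.arctan2(-d[0],d[1]),np.arctan2(-e[0],e[1]))
yaw=np.arctan2(-(fl[0]-fl[1])[0],(fl[0]-fl[1])[1])
ex=np.array([np.cos(yaw),np.sin(yaw),0]);ey=np.array([-np.sin(yaw),np.cos(yaw),0])
m=(pf[0]+pf[1])/2; O=m+ex*.088; print('origin',O)
for n,l in(('flap',fl),('mat',mat),('pull lip',pl)):
    print(n,[(round((p-O)@ex,4),round((p-O)@ey,4)) for p in l])
# pulley, cans
print('pulley',ray('top',(447,247),.042),'cans',[ray('top',q,z) for q,z in(((173,230),.19),((186,272),.13),((112,255),.25))])
E
```

```text
pf [[0.7016, 0.315, 0.168], [0.6324, -0.154, 0.168]]
flap [[0.6398, 0.3217, 0.163], [0.5693, -0.1431, 0.163]]
mat [[0.9137, 0.2548, 0.168], [0.85, -0.1592, 0.168], [0.6648, -0.1321, 0.168], [0.7276, 0.2829, 0.168]]
pull lip [[0.6496, 0.1821, 0.14], [0.6408, 0.1409, 0.14], [0.626, 0.0248, 0.14], [0.6135, -0.0145, 0.14]]
len 0.47410750588264516 yaw -0.14646501198718917
len 0.470192851190412 yaw -0.15068299439670227
matyaw -0.15261079988909063 -0.15004704786902984
origin [0.75398026 0.06728135 0.168     ]
flap [(np.float64(-0.151), np.float64(0.2344)), (np.float64(-0.151), np.float64(-0.2358))]
mat [(np.float64(0.1298), np.float64(0.2093)), (np.float64(0.129), np.float64(-0.2095)), (np.float64(-0.0582), np.float64(-0.2105)), (np.float64(-0.0585), np.float64(0.2092))]
pull lip [(np.float64(-0.1205), np.float64(0.0979)), (np.float64(-0.123), np.float64(0.0558)), (np.float64(-0.1202), np.float64(-0.0612)), (np.float64(-0.1266), np.float64(-0.1019))]
pulley [ 0.59458231 -0.29551594  0.042     ] cans [array([0.64742661, 0.43274924, 0.19      ]), array([0.54250462, 0.41802862, 0.13      ]), array([0.58408123, 0.55828972, 0.25      ])]
```

Chest: origin (0.754, 0.067), yaw about −0.15. The flap is about 0.07 rad open. The mat is symmetric in y and the flap measures 470 mm against 474 mm given, so the fit is consistent. Next I move above the gap at (0.642, 0.084) with the fingers shut and closing along the chest's y.

```bash

python3 -m inch '[[28,-25,0,0,0,0.023,1],[28,-25,0,0,0,0.023,1],[28,-25,0,0,0,0.023,1],[28,-25,0,0,0,0.023,1],[28,-25,0,0,0,0.023,1]]'
python3 -m inch '[[28,-25,0,0,0,0,1],[28,-25,0,0,0,0,1],[28,-25,0,0,0,0,1],[28,-25,0,0,0,0,1],[28,-25,0,0,0,0,1]]'
python3 -m inch '[[28,-25,0,0,0,0,1],[28,-25,0,0,0,0,1],[28,-25,0,0,0,0,1],[28,-25,0,0,0,0,1],[28,-25,0,0,0,0,1]]'
python3 -m inch '[[26,-25,0,0,0,0,1],[26,-25,0,0,0,0,1],[26,-22,0,0,0,0,1],[0,0,0,0,0,0,1],[0,0,0,0,0,0,1]]'
cat >> h.py <<'E'
O=np.array([.754,.0673,0]);yaw=-.15
ex=np.array([np.cos(yaw),np.sin(yaw),0]);ey=np.array([-np.sin(yaw),np.cos(yaw),0])
def rep():
    s=bot.get_state();p=np.array(s['ee_pos']);f=np.array(s['force']);r=np.array(s['tcp_rot'])
    print('t',round(s['time'],2),'chest xyz mm',np.round(1000*np.array([(p-O)@ex,(p-O)@ey,p[2]]),1),'F chest',np.round([f@ex,f@ey,f[2]],1),'yawtool',round(-2*np.arctan2(r[0],r[1]),3),np.round(r,3),'w',round(s['grip_width'],3))
E
python3 -c "
from h import *
rep()
im=save('wrist','w1.png');save('top','t2.png')
cv2.imwrite('pics/tw.png',np.hstack([cv2.resize(cv2.imread('pics/t2.png')[90:300,180:460],(400,300)),cv2.resize(cv2.imread('pics/w1.png'),(400,300))]))"
```

```text
time: 0.52
ee_pos: [0.2845, 0.4044, 0.2183]
tcp_rot: [0.074, 0.997, -0.0, -0.0]
force: [0.5, 0.3, 0.6]
grip_width: 0.0644
gripper_force: 0.0
time: 0.93
ee_pos: [0.4248, 0.2792, 0.2184]
tcp_rot: [0.075, 0.997, -0.0, -0.0]
force: [0.6, 0.8, -0.1]
grip_width: 0.0311
gripper_force: 0.0
time: 1.35
ee_pos: [0.5648, 0.1543, 0.2182]
tcp_rot: [0.075, 0.997, -0.0, -0.0]
force: [0.2, 1.2, 0.2]
grip_width: 0.0014
gripper_force: 0.0
time: 1.77
ee_pos: [0.6425, 0.0822, 0.2171]
tcp_rot: [0.076, 0.997, 0.0, -0.001]
force: [0.4, 0.7, 0.1]
grip_width: 0.0005
gripper_force: 0.0
t 1.77 chest xyz mm [-112.5   -1.9  217.1] F chest [0.2 0.8 0.1] yawtool -0.153 [ 0.076  0.997  0.    -0.001] w 0.001
```

View pics/tw.png

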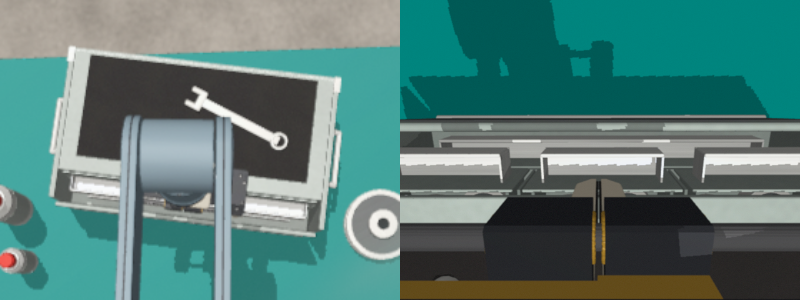

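The wrist view shows the fingertips at (600,185), centred on the middle pull (541–664, row 155), with the flap edge around row 118. A quick check on the chest's x from this view follows.

```bash
python3 - <<'E'
from h import *
from scipy.spatial.transform import Rotation as Ro
s=bot.get_state();c=bot.calibration('wrist');M=np.array(c['mount']);K=np.array(c['camera_matrix'])
R=Ro.from_quat(s['tcp_rot']).as_matrix()
def W(u,v,z):
    d=R@M[:3,:3]@np.linalg.solve(K,[u,v,1.]);o=np.array(s['ee_pos'])+R@M[:3,3]
    p=o+d*(z-o[2])/d[2];return np.round([1000*(p-O)@ex,1000*(p-O)@ey],1)
for n,u,v,z in(('lip L',228,240,.14),('lip R',421,240,.14),('flapedge top',320,187,.163),('flap outer?',320,193,.163),('panel',320,312,.168)):print(n,W(u,v,z))
im=cv2.imread('pics/w1.png');print(im[170:330:2,300].mean(1).astype(int).tolist())
cv2.imwrite('pics/w1c.png',cv2.resize(im[160:330,200:440],None,fx=3,fy=3))
E
```

```text
lip L [-123.8  -53.7]
lip R [-123.8   62.9]
flapedge top [-158.2    1.7]
flap outer? [-155.1    1.8]
panel [-89.1   1.8]
[57, 58, 59, 58, 57, 58, 58, 99, 145, 129, 33, 69, 67, 89, 115, 122, 122, 121, 118, 103, 99, 125, 123, 113, 91, 94, 104, 155, 157, 164, 165, 169, 163, 107, 93, 92, 95, 93, 185, 238, 231, 236, 240, 240, 240, 241, 242, 183, 170, 168, 166, 164, 165, 167, 162, 88, 68, 72, 71, 94, 103, 103, 105, 102, 104, 104, 104, 104, 104, 104, 103, 103, 95, 26, 26, 24, 26, 20, 23, 21]
```

View pics/w1c.png

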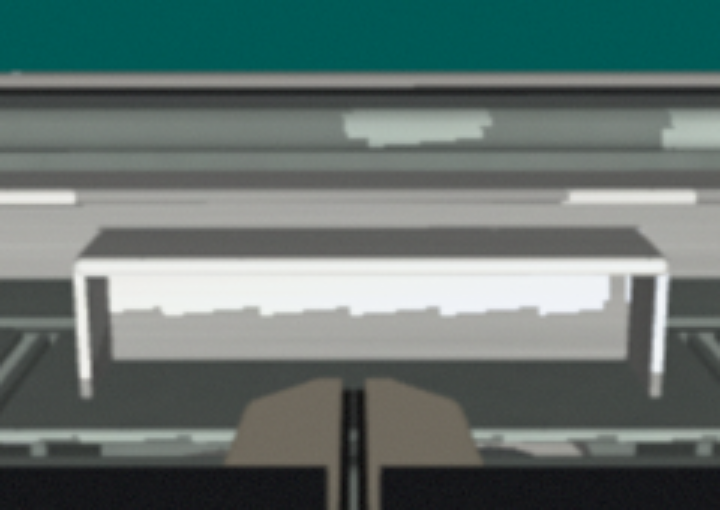

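The fingers sit centred over the middle pull (225–422, row 247). Its lip measures at x = −124 mm and the flap edge at about −157 mm. I'll dip into the gap and pull the flap outwards.

```bash

python3 -m inch '[[-4,1,-30,0,0,0,1],[0,0,-25,0,0,0,1],[0,0,-16,0,0,0,1],[0,0,0,0,0,0,1],[0,0,0,0,0,0,1]]' >/dev/null; python3 -c "from h import *;rep()"
python3 -m inch '[[-8,1,0,0,0,0,1],[-8,1,0,0,0,0,1],[-8,1,0,0,0,0,1],[-8,1,-3,0,0,0,1],[-8,1,-3,0,0,0,1]]' >/dev/null; python3 -c "from h import *;rep()"
python3 -m inch '[[-8,1,-3,0,0,0,1],[-8,1,-3,0,0,0,1],[-8,1,-3,0,0,0,1],[-8,1,-4,0,0,0,1],[0,0,0,0,0,0,1]]' >/dev/null; python3 -c "from h import *;rep()"
```

```text
t 2.28 chest xyz mm [-118.9    1.1  147.4] F chest [0.2 0.7 0.1] yawtool -0.148 [ 0.074  0.997  0.    -0.001] w 0.001
t 2.7 chest xyz mm [-156.9   -0.8  143.6] F chest [2.6 0.3 3.6] yawtool -0.15 [0.075 0.997 0.    0.003] w 0.001
t 3.12 chest xyz mm [-193.1   -1.9  127.2] F chest [-0.   0.5  1.1] yawtool -0.149 [ 0.075  0.997 -0.    -0.002] w 0.0
```

```bash

python3 -m inch '[[-9,1,-8,0,0,0,1],[-9,1,-8,0,0,0,1],[-9,1,-9,0,0,0,1],[-9,1,-9,0,0,0,1],[-8,1,-10,0,0,0,1]]' >/dev/null; python3 -c "from h import *;rep()"
python3 -m inch '[[-7,1,-10,0,0,0,1],[-5,1,-10,0,0,0,1],[-5,1,-12,0,0,0,1],[-3,0,-10,0,0,0,1],[-3,0,-10,0,0,0,1]]' >/dev/null; python3 -c "from h import *;rep()"
```

```text
t 3.53 chest xyz mm [-235.1   -3.4   84. ] F chest [1.3 1.  1.4] yawtool -0.15 [ 0.075  0.997  0.    -0.001] w 0.0
t 3.95 chest xyz mm [-258.8   -4.1   31.4] F chest [1.5 0.7 1.1] yawtool -0.15 [ 0.075  0.997 -0.    -0.001] w 0.0
```

```bash

python3 -m inch '[[-1,0,-6,0,0,0,1],[-1,0,-5,0,0,0,1],[0,0,-4,0,0,0,1],[0,0,-2,0,0,0,1],[0,0,0,0,0,0,1]]' >/dev/null; python3 -c "from h import *;rep()"
python3 -m inch '[[0,0,-1,0,0,0,1],[0,0,-1,0,0,0,1],[0,0,0,0,0,0,1]]' >/dev/null; python3 -c "from h import *;rep();save('top','t3.png');save('scene','s3.png')
cv2.imwrite('pics/st3.png',np.hstack([cv2.resize(cv2.imread('pics/t3.png')[90:300,180:460],(400,300)),cv2.resize(cv2.imread('pics/s3.png')[100:340,140:460],(400,300))]))"
```

```text
t 4.37 chest xyz mm [-259.6   -4.4   15.2] F chest [1.1 0.2 0.2] yawtool -0.15 [ 0.075  0.997 -0.    -0.   ] w 0.001
t 4.62 chest xyz mm [-258.9   -4.3   14.3] F chest [-0.9 -1.3  3.8] yawtool -0.15 [ 0.075  0.997 -0.     0.001] w 0.0
```

View pics/st3.png

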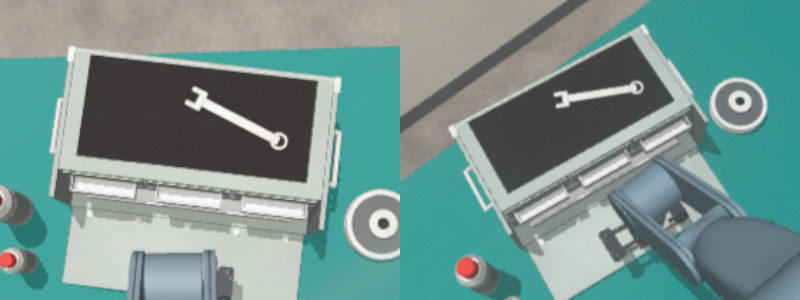

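The flap lies flat, and the cans, pulley and wrench are undisturbed. I'll press once more to confirm, then rise and move over the middle pull.

```bash

python3 -m inch '[[0,0,-1,0,0,0,1],[0,0,-1,0,0,0,1],[0,0,0,0,0,0,1]]' >/dev/null; python3 -c "from h import *;rep()"
python3 -m inch '[[0,0,36,0,0,0,1],[0,0,38,0,0,0,1],[0,0,38,0,0,0,1],[0,0,38,0,0,0,1],[0,0,36,0,0,0,1]]' >/dev/null
python3 -m inch '[[31,-4,0,0,0,0,1],[31,-4,0,0,0,0,1],[31,-4,0,0,0,0,1],[31,-4,0,0,0,0,1],[28,-3,0,0,0,0,1]]' >/dev/null
python3 -m inch '[[0,0,0,0,0,0,1],[0,0,0,0,0,0,1],[0,0,0,0,0,0,1]]' >/dev/null
python3 - <<'E'
from h import *
from scipy.spatial.transform import Rotation as Ro
rep();s=bot.get_state();im=save('wrist','w2.png');c=bot.calibration('wrist');M=np.array(c['mount']);K=np.array(c['camera_matrix'])
R=Ro.from_quat(s['tcp_rot']).as_matrix();o=np.array(s['ee_pos'])+R@M[:3,3]
p=lambda x,y,z:(lambda q:(q[:2]/q[2]).round().astype(int))(K@np.linalg.solve(R@M[:3,:3],O+x*ex+y*ey+[0,0,z]-o))
for x,y in((-.118,-.06),(-.118,.06),(-.122,-.06),(-.122,.06)):
    q=p(x,y,.14);print(q);cv2.circle(im:=np.ascontiguousarray(im),tuple(int(v) for v in q),3,(255,0,0),1)
cv2.imwrite('pics/w2c.png',im[100:400,:,::-1])
E
```

```text
t 4.97 chest xyz mm [-258.8   -4.3   14.1] F chest [-6.5 -1.4 24.6] yawtool -0.149 [ 0.075  0.997 -0.     0.001] w 0.0
t 6.05 chest xyz mm [-107.1   -0.3  197. ] F chest [-0.4 -0.3 -0.3] yawtool -0.15 [ 0.075  0.997  0.    -0.001] w 0.001
[209 247]
[425 247]
[209 240]
[426 240]
```

View pics/w2c.png

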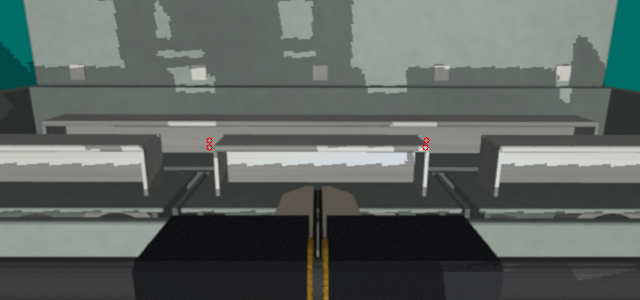

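The flap is flat against the bench. The middle pull spans (216–428, row ~249), about 2 mm behind the prediction, and the fingers are centred. Dipping in.

```bash

python3 -m inch '[[2,1,-25,0,0,0,1],[0,0,-20,0,0,0,1],[0,0,-10,0,0,0,1],[0,0,0,0,0,0,1]]' >/dev/null; python3 -c "from h import *;rep()"
python3 -m inch '[[0,0,-7,0,0,0,1],[0,0,-7,0,0,0,1],[0,0,-6,0,0,0,1],[0,0,0,0,0,0,1]]' >/dev/null; python3 -c "from h import *;rep()"
python3 -m inch '[[-3,0,0,0,0,0,1],[-3,1,0,0,0,0,1],[-3,0,0,0,0,0,1],[-3,1,0,0,0,0,1],[0,0,0,0,0,0,1]]' >/dev/null; python3 -c "from h import *;rep()"
```

```text
t 6.43 chest xyz mm [-106.5    0.9  140.6] F chest [-0.   0.  -0.3] yawtool -0.149 [ 0.075  0.997 -0.    -0.002] w 0.001
t 6.77 chest xyz mm [-105.1    0.9  121.7] F chest [ 0.1  0.4 -0.2] yawtool -0.15 [ 0.075  0.997 -0.    -0.001] w 0.0
t 7.18 chest xyz mm [-117.1    1.1  123.1] F chest [ 0.9 -0.5  0.1] yawtool -0.15 [ 0.075  0.997 -0.     0.   ] w 0.001
```

```bash

for i in 1 2 3; do :; done
python3 -m inch '[[-5,1,0,0,0,0,1],[-5,1,0,0,0,0,1],[-5,0,0,0,0,0,1],[-5,1,0,0,0,0,1],[-5,1,0,0,0,0,1]]' >/dev/null; python3 -c "from h import *;rep()"
python3 -m inch '[[-5,1,0,0,0,0,1],[-5,0,0,0,0,0,1],[-5,1,0,0,0,0,1],[-5,1,0,0,0,0,1],[-5,1,0,0,0,0,1]]' >/dev/null; python3 -c "from h import *;rep()"
python3 -m inch '[[-5,1,0,0,0,0,1],[-4,0,0,0,0,0,1],[-4,1,0,0,0,0,1],[-3,0,0,0,0,0,1],[-2,0,0,0,0,0,1]]' >/dev/null; python3 -c "from h import *;rep()"
python3 -m inch '[[-1,0,0,0,0,0,1],[-1,0,0,0,0,0,1],[-1,1,0,0,0,0,1],[-1,0,0,0,0,0,1],[-1,0,0,0,0,0,1]]' >/dev/null; python3 -c "from h import *;rep()"
```

```text
t 7.6 chest xyz mm [-142.2    1.3  123.1] F chest [ 2.8 -1.5  1.3] yawtool -0.15 [ 0.075  0.997 -0.     0.   ] w 0.0
t 8.02 chest xyz mm [-167.7    1.5  122.7] F chest [ 1.6 -0.3  2.3] yawtool -0.15 [ 0.075  0.997 -0.     0.   ] w 0.001
t 8.43 chest xyz mm [-185.9    1.3  122.5] F chest [2.6 2.1 0.2] yawtool -0.15 [ 0.075  0.997  0.    -0.   ] w 0.0
t 8.85 chest xyz mm [-190.4    0.9  122.5] F chest [ 2.6 -0.2 -0.2] yawtool -0.15 [ 0.075  0.997 -0.    -0.   ] w 0.0
```

The baseline pull is about 2.6 N. Now I creep in 2 mm calls, with a guard that halts the sequence if the pull rises.

```bash
cat > g.py <<'E'
import sys
from h import *
s=bot.get_state();f=np.array(s['force']);p=np.array(s['ee_pos']);fx=f@ex
print(round(s['time'],2),'x',round(1000*(p-O)@ex,1),'fx',round(fx,1),'f',np.round(f,1)); sys.exit(int(fx>4.0))
E
A(){ python3 g.py; }
python3 -m inch '[[-1,0,0,0,0,0,1],[-1,0,0,0,0,0,1]]' >/dev/null; A &&
python3 -m inch '[[-1,0,0,0,0,0,1],[-1,1,0,0,0,0,1]]' >/dev/null; A &&
python3 -m inch '[[-1,0,0,0,0,0,1],[-1,0,0,0,0,0,1]]' >/dev/null && A &&
python3 -m inch '[[-1,0,0,0,0,0,1],[-1,0,0,0,0,0,1]]' >/dev/null && A &&
python3 -m inch '[[-1,0,0,0,0,0,1],[-1,0,0,0,0,0,1]]' >/dev/null && A &&
python3 -m inch '[[-1,0,0,0,0,0,1],[-1,1,0,0,0,0,1]]' >/dev/null && A &&
python3 -m inch '[[-1,0,0,0,0,0,1],[-1,0,0,0,0,0,1]]' >/dev/null && A &&
python3 -m inch '[[-1,0,0,0,0,0,1],[-1,0,0,0,0,0,1]]' >/dev/null && A &&
python3 -m inch '[[-1,0,0,0,0,0,1],[-1,1,0,0,0,0,1]]' >/dev/null && A &&
python3 -m inch '[[-1,0,0,0,0,0,1],[-1,0,0,0,0,0,1]]' >/dev/null && A &&
python3 -m inch '[[-1,0,0,0,0,0,1],[-1,0,0,0,0,0,1]]' >/dev/null && A &&
python3 -m inch '[[-1,0,0,0,0,0,1],[-1,0,0,0,0,0,1]]' >/dev/null && A
```

```text
9.02 x -192.5 fx 3.1 f [ 3.3  1.7 -0.7]
9.18 x -194.6 fx 2.3 f [ 2.1 -1.7 -0.4]
9.35 x -196.7 fx 2.2 f [ 2.1 -0.7 -0.9]
9.52 x -198.7 fx 2.2 f [ 2.5  1.4 -2.1]
9.68 x -200.5 fx 2.5 f [ 2.7  1.  -1.7]
9.85 x -202.5 fx 2.7 f [ 2.3 -2.5 -0.6]
10.02 x -204.5 fx 2.3 f [ 2.1 -0.9  0.1]
10.18 x -206.5 fx 2.7 f [2.8 0.3 0.4]
10.35 x -208.6 fx 2.9 f [ 2.6 -1.9  0.2]
10.52 x -210.6 fx 1.6 f [ 1.6 -0.1 -1.1]
10.68 x -212.6 fx 2.1 f [2.3 1.1 0.7]
10.85 x -214.6 fx 2.2 f [ 2.5  1.7 -0.5]
```

```bash
A(){ python3 g.py; }
python3 -m inch '[[-1,0,0,0,0,0,1],[-1,0,0,0,0,0,1]]' >/dev/null && A &&
python3 -m inch '[[-1,0,0,0,0,0,1],[-1,1,0,0,0,0,1]]' >/dev/null && A &&
python3 -m inch '[[-1,0,0,0,0,0,1],[-1,0,0,0,0,0,1]]' >/dev/null && A &&
python3 -m inch '[[-1,0,0,0,0,0,1],[-1,0,0,0,0,0,1]]' >/dev/null && A &&
python3 -m inch '[[-1,0,0,0,0,0,1],[-1,0,0,0,0,0,1]]' >/dev/null && A &&
python3 -m inch '[[-1,0,0,0,0,0,1],[-1,1,0,0,0,0,1]]' >/dev/null && A &&
python3 -m inch '[[-1,0,0,0,0,0,1],[-1,0,0,0,0,0,1]]' >/dev/null && A &&
python3 -m inch '[[-1,0,0,0,0,0,1],[-1,0,0,0,0,0,1]]' >/dev/null && A &&
python3 -m inch '[[-1,0,0,0,0,0,1],[-1,1,0,0,0,0,1]]' >/dev/null && A &&
python3 -m inch '[[-1,0,0,0,0,0,1],[-1,0,0,0,0,0,1]]' >/dev/null && A &&
python3 -m inch '[[-1,0,0,0,0,0,1],[-1,0,0,0,0,0,1]]' >/dev/null && A &&
python3 -m inch '[[-1,0,0,0,0,0,1],[-1,1,0,0,0,0,1]]' >/dev/null && A &&
python3 -m inch '[[-1,0,0,0,0,0,1],[-1,0,0,0,0,0,1]]' >/dev/null && A &&
python3 -m inch '[[-1,0,0,0,0,0,1],[-1,0,0,0,0,0,1]]' >/dev/null && A &&
python3 -m inch '[[-1,0,0,0,0,0,1],[-1,1,0,0,0,0,1]]' >/dev/null && A
```

```text
11.02 x -216.7 fx 2.2 f [2.3 1.  0.4]
11.18 x -218.8 fx 2.3 f [ 2.  -2.4  0.1]
11.35 x -220.8 fx 2.5 f [ 2.4 -1.1  0.1]
11.52 x -222.8 fx 2.6 f [ 2.6 -0.1 -0.3]
11.68 x -224.7 fx 1.8 f [ 2.   1.6 -0.2]
11.85 x -226.8 fx 3.1 f [ 2.8 -2.4 -0.2]
12.02 x -228.8 fx 2.8 f [ 2.7 -0.8 -0.4]
12.18 x -230.8 fx 1.5 f [ 1.8  2.  -1.1]
12.35 x -232.9 fx 2.4 f [ 1.9 -3.6  0. ]
12.52 x -234.9 fx 2.6 f [2.7 0.3 0.6]
12.68 x -236.9 fx 2.9 f [ 3.2  1.9 -0.6]
12.85 x -239.0 fx 3.3 f [ 2.9 -2.8  0.3]
13.02 x -241.0 fx 1.6 f [ 1.6 -0.1 -0.7]
13.18 x -243.0 fx 2.1 f [ 2.2  0.6 -1.2]
13.35 x -245.0 fx 2.4 f [ 2.2 -1.9 -0.5]
```

```bash
A(){ python3 g.py; }
python3 -m inch '[[-1,0,0,0,0,0,1],[-1,0,0,0,0,0,1]]' >/dev/null && A &&
python3 -m inch '[[-1,0,0,0,0,0,1],[-1,1,0,0,0,0,1]]' >/dev/null && A &&
python3 -m inch '[[-1,0,0,0,0,0,1],[-1,0,0,0,0,0,1]]' >/dev/null && A &&
python3 -m inch '[[-1,0,0,0,0,0,1],[-1,0,0,0,0,0,1]]' >/dev/null && A &&
python3 -m inch '[[-1,0,0,0,0,0,1],[-1,0,0,0,0,0,1]]' >/dev/null && A &&
python3 -m inch '[[-1,0,0,0,0,0,1],[-1,1,0,0,0,0,1]]' >/dev/null && A &&
python3 -m inch '[[-1,0,0,0,0,0,1],[-1,0,0,0,0,0,1]]' >/dev/null && A &&
python3 -m inch '[[-1,0,0,0,0,0,1],[-1,0,0,0,0,0,1]]' >/dev/null && A &&
python3 -m inch '[[-1,0,0,0,0,0,1],[-1,1,0,0,0,0,1]]' >/dev/null && A &&
python3 -m inch '[[-1,0,0,0,0,0,1],[-1,0,0,0,0,0,1]]' >/dev/null && A &&
python3 -m inch '[[-1,0,0,0,0,0,1],[-1,0,0,0,0,0,1]]' >/dev/null && A &&
python3 -m inch '[[-1,0,0,0,0,0,1],[-1,1,0,0,0,0,1]]' >/dev/null && A &&
python3 -m inch '[[-1,0,0,0,0,0,1],[-1,0,0,0,0,0,1]]' >/dev/null && A &&
python3 -m inch '[[-1,0,0,0,0,0,1],[-1,0,0,0,0,0,1]]' >/dev/null && A &&
python3 -m inch '[[-1,0,0,0,0,0,1],[-1,1,0,0,0,0,1]]' >/dev/null && A
```

```text
13.52 x -247.1 fx 2.7 f [ 2.6 -0.9  0.2]
13.68 x -249.1 fx 2.5 f [ 2.2 -2.1  0.4]
13.85 x -251.1 fx 2.1 f [ 2.1 -0.2 -0.5]
14.02 x -253.1 fx 2.3 f [2.5 1.  0.1]
14.18 x -255.1 fx 3.2 f [ 3.5  1.6 -0.6]
14.35 x -257.2 fx 3.4 f [ 3.  -2.7 -0.2]
14.52 x -259.2 fx 3.1 f [3.2 0.4 0.9]
14.68 x -261.1 fx 1.7 f [1.8 0.6 0. ]
14.85 x -263.2 fx 3.1 f [ 2.8 -2.   0.6]
15.02 x -265.3 fx 2.4 f [ 2.4 -0.3  0.3]
15.18 x -267.1 fx 3.1 f [ 3.3  1.2 -0.1]
15.35 x -269.1 fx 3.3 f [ 2.8 -3.5  0.5]
15.52 x -270.7 fx 7.6 f [ 7.5 -1.7 -3.9]
```

```bash
python3 -m inch '[[0,0,0,0,0,0,1],[0,0,0,0,0,0,1]]' >/dev/null; python3 g.py; python3 -m inch '[[-1,0,0,0,0,0,1]]' >/dev/null; python3 g.py;python3 -m inch '[[0,0,0,0,0,0,1]]' >/dev/null; python3 g.py
```

```text
15.68 x -270.7 fx 6.0 f [ 5.9 -1.4 -2.3]
15.77 x -270.9 fx 8.6 f [ 8.6 -0.6 -5.6]
15.85 x -270.9 fx 6.5 f [ 6.6 -0.2 -3.7]
```

That is a solid stop at about 160 mm out: the tool no longer advances and the force climbs. I'll ease off to mid-trough, lift straight out and check.

```bash
python3 -m inch '[[2,0,0,0,0,0,1],[2,0,0,0,0,0,1],[3,-1,0,0,0,0,1],[0,0,0,0,0,0,1]]' >/dev/null; python3 -c "from h import *;rep()"
python3 -m inch '[[0,0,5,0,0,0,1],[0,0,10,0,0,0,1],[0,0,20,0,0,0,1],[0,0,35,0,0,0,1],[0,0,35,0,0,0,1]]' >/dev/null
python3 -m inch '[[-30,5,20,0,0,0,1],[-30,5,0,0,0,0,1],[-30,5,0,0,0,0,1],[-30,5,0,0,0,0,1],[0,0,0,0,0,0,1]]' >/dev/null; python3 -c "from h import *;rep();save('top','t4.png');save('scene','s4.png')
cv2.imwrite('pics/st4.png',np.hstack([cv2.resize(cv2.imread('pics/t4.png')[90:300,180:460],(400,300)),cv2.resize(cv2.imread('pics/s4.png')[100:340,140:460],(400,300))]))"
```

```text
t 16.18 chest xyz mm [-265.6    0.8  122.3] F chest [-0.6 -0.9  0.8] yawtool -0.15 [ 0.075  0.997 -0.    -0.001] w 0.001
t 17.02 chest xyz mm [-392.1    2.9  248.5] F chest [-1.3  0.5 -1.1] yawtool -0.148 [ 0.074  0.997  0.    -0.001] w 0.0
```

View pics/st4.png

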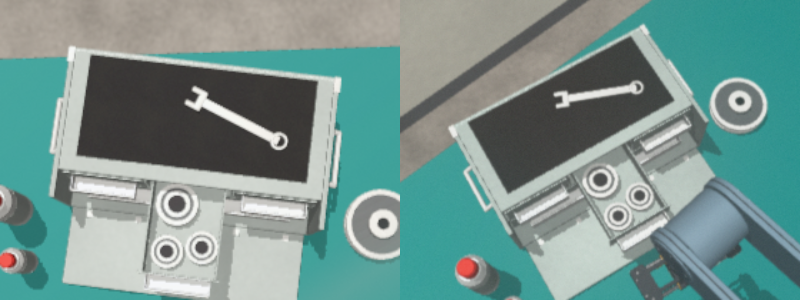

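The middle drawer is out at its stop and the bearings can be reached. The left, right and low drawers are shut, the flap is flat, everything else is where it was, and the robot is clear. Handing in.

```bash
python3 -c "from plant import bot;print(bot.job_done())"
```

```text
the job is handed in; nothing more can be done
None
```

The flap is fully down and the middle drawer is out about 160 mm, eased off at its stop with at most about 9 N read there; the other drawers stayed shut, the can, pulley and wrench are undisturbed, and I handed the job in at about 17 s without a verdict being shown.

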